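# Feed out a blue lino block

### The arm

A 7-joint arm with a two-finger parallel gripper is mounted at the origin on the work surface. World frame = base frame: x ahead of the robot, y to its left, z up, the work surface at z = 0. Lengths are in m, angles in rad, forces in N, time in s.
With the tool pointing down it reaches from about 0.35 to 0.9 m from the base axis. Payload 8.1 kg.
Tool frame: the origin (TCP) lies at the very end of the fingers, on their centre line; the grasp point (between the pads) lies arm.grip_point_offset behind it (arm.grip_point_offset is the distance from the TCP to the grasp point, in m); z points along the fingers, y is the line along which they close (so a half turn about z gives the same grasp; the last joint's range is limited). The gripper opens to 92 mm and grips with 3 to 60 N. Pads are 19 mm wide; open, the fingers measure 130 mm over their backs; the gripper's body (75 mm by 190 mm) begins 47 mm behind the grasp point.
Start: joints at [-0.103, 0.434, 0.025, 1.573, -0.012, 1.134, -0.075], TCP at [0.625, -0, 0.195] pointing down, gripper open.
Joint ranges: [-2.62, 2.62], [-0.44, 2.09], [-1.27, 1.32], [0.08, 2.57], [-1.32, 4.46], [0.12, 2], [-2.74, 2.74]. Speed limits (rad/s): [2.22, 2.22, 3.01, 3.01, 3.14, 3.14, 3.14].

### API

Orientations are given as a rotation vector (axis times angle).
In Python, from cell import arm gives the robot as it stands. The module is installed in compiled form; this text tells all that it offers.
- The arm moves only by the shell command python3 -m creep 'ROWS' [OPENING] [FORCE]. ROWS is JSON, a list of rows, each a list of 6 numbers: the shift along the tool's x, y, z scaled (see below), then the turn, a rotation vector about the tool's x, y, z scaled (see below). A call has 1 to 20 rows; each row shifts and turns the commanded pose from where the row before left it, along the tool's axes as they then stand; what a row does not reach is not made up. The controller multiplies each number of a shift by 0.4 m and each number of a turn by 120 degrees. A row lasts 1/12 s, in which the tool goes at most 41.7 mm and 7.16 degrees, less where a joint would pass 70% of its speed; a pose out of reach is approached as far as the arm can. A call with a number of a shift or a turn outside -1 to 1 is refused whole. A call with a gripper value outside its range is refused whole. OPENING is the closure, from -1 (fully open) to 1 (shut), set as the call begins (- or left out, the last holds). The fingers move at their own pace and stop on an object; FORCE is the grip in N (left out, the last holds). Time passes only in rows, so rows that do not move let the fingers close. It gives the time, the measured TCP pose, the force, the opening and the grip force at its end, in the units of the state.
- arm.observe(): the state, without advancing time (a new reading comes with each control period).
- arm.get_image(name): name is "scene" or "side" or "wrist"; returns a dict with "frame" (400x640x3 uint8, red, green, blue), "intrinsics" (3x3 intrinsics, pixels), "rvec" (rotation vector, rad) and "tvec" (3), from world to camera coordinates, as OpenCV has them; the wrist camera has in their place "mount" (4x4, takes a point from camera to tool coordinates, whose origin is the TCP and whose axes are the flange's). Camera axes: x right, y down, z forward; pixel columns grow to the right and rows downward; lengths in m; the calibration is good to about 2 mm. A picture is of the moment at which its call begins: read the wrist's pose just before it. There is no depth.
- arm.sign_off(): hands the job in; it is judged then, once.
The state is a dict: "clock": time; "joints": joint angles; "dq": joint speeds; "joint_efforts": joint torques, N m; "position": TCP position; "ee_rot": TCP orientation; "force": force on the tool from outside, world axes, zero at the start; "ft_torque": the same for the moment, N m; "width": opening from 0.0 (shut) to 1.0 (fully open); "gripper_force": force on a finger pad.
Only numpy, scipy, OpenCV 4.12 (cv2) and the standard library are available. Lean on these libraries where they do the work, as an engineer would, in place of code of your own. Each camera call takes 0.05 s, during which the arm holds its last target. There are 200 camera calls.

### The job

Feed the blue lino block out for the next carver: take the red knob of the slide behind the blue block, push the slide all the way to its end so that it drives the block to the far end of its lane, then let go there and let the spring snap the slide back home by itself. Do not touch the block with the fingers, and leave the slide of the grey block alone.

Things in the scene. Friction and masses are not known exactly. Their poses are not given: they have to be found in the camera images.
- blue_knob (a point): Centre of the top of the red square knob (22 x 22 mm, white dot) on the sprung slide behind the BLUE block; 74 mm above the table, moves with the slide. x: level, along the lane in the push direction (away from the robot, give or take 20 deg); y: level, across the lane; z up. The knob stands 42 mm clear above its flat steel carriage, whose top (40 mm along x 58 mm across) is 32 mm above the table.
- blue_slide (a joint): Travel of that slide, m: 0 = home (robot end), 0.070 = at its end stop; the knob moves straight along its x axis. Spring force 3 N at home, 8 N at the end; let go, it snaps home in about 0.2 s. Side rails are 26 mm high and 82 mm apart over their outsides; a fixed grey spring box 30 mm high begins 45 mm behind the home knob's centre.
- blue_block: Loose block 60 x 60 x 20 mm, about 60 g, blue lino on pale wood; origin at the centre of its underside, 12 mm above the table on the lane floor (top at 32 mm). It starts just ahead of the slide, its centre 52 to 60 mm beyond the home knob along the knob's x. A full stroke pushes it to about 120 mm beyond, on the white delivery area before the end lip.
- grey_slide (a joint): Travel, m (0 = home), of the identical red-knobbed slide behind the GREY-GREEN block, in a second lane like the first beside it, at least 200 mm away knob to knob, in either order. Not to be operated.
Mind the look-alikes: they are no part of the job. What is shaped like the blue_block but orange or yellow is not meant.

How it is judged:
By the outcome, as a careful person would: the job done as asked, in the order asked, and still so for the second after the job is handed in, with the robot touching nothing.
It also fails if it takes over 32 s, if anything falls off the work surface, if the arm or the gripper's body presses on something with over 40 N, if the wrist force passes 120 N, or if a joint passes its speed limit or range.

## Working session

There is one attempt and no reset: what is moved stays moved. The work goes in short steps, Python scripts to look and compute and a shell command to move; the robot and the scene stay as the last step left them, time stands still between calls to the robot, and variables do not carry over. Pictures are saved under pics/ and viewed, at most 10 in all, crops included, and the job is handed in when it is done.

```bash
mkdir -p pics
cat > h.py <<'E'
import cv2,numpy as np
from cell import arm
def snap(n):
    s=arm.observe();d=arm.get_image(n);d['s']=s
    if n=='wrist':
        T=np.eye(4);T[:3,:3]=cv2.Rodrigues(np.array(s['ee_rot'],float))[0];T[:3,3]=s['position']
        d['C']=T@np.array(d['mount'])
    else:
        R=cv2.Rodrigues(np.array(d['rvec'],float))[0];C=np.eye(4);C[:3,:3]=R.T;C[:3,3]=-R.T@np.array(d['tvec'],float).ravel();d['C']=C
    return d
def at_z(d,u,v,z):
    r=d['C'][:3,:3]@np.linalg.inv(np.array(d['intrinsics']))@np.array([u,v,1.]);o=d['C'][:3,3]
    return o+r*(z-o[2])/r[2]
def save(d,f,crop=None,k=1):
    im=d['frame'][:,:,::-1]
    if crop: a,b,c,e=crop; im=im[b:e,a:c]
    cv2.imwrite('pics/'+f,cv2.resize(im,None,fx=k,fy=k,interpolation=cv2.INTER_CUBIC))
E
python3 - <<'E'
from h import *
import pickle
for n in('scene','wrist'):
    d=snap(n);save(d,n+'0.png');pickle.dump(d,open(n+'0.pkl','wb'))
print(arm.observe(),arm.grip_point_offset)
E
```

```text
{'clock': 0.1, 'joints': array([-0.1025896 ,  0.43515782,  0.02498995,  1.57405004, -0.01158332,
        1.13398082, -0.07506198]), 'dq': array([-2.62991961e-04, -1.19609845e-03,  9.59586909e-04, -1.06489671e-03,
        6.34380602e-04, -5.94949918e-05,  1.39487617e-03]), 'joint_efforts': array([ 2.76666542e-03, -6.69124532e+01,  9.87763703e-01, -3.15145969e+01,
       -6.05509384e-02,  3.73947364e-02,  1.19628339e-04]), 'position': array([ 6.24477762e-01, -8.12888997e-05,  1.94403878e-01]), 'ee_rot': array([-2.22085197e+00, -2.22074087e+00,  1.77330220e-03]), 'force': array([ 0.04831524,  0.69873525, -0.24169084]), 'ft_torque': array([ 0.02096175, -0.02100886,  0.03656933]), 'gripper_force': 0.0, 'width': 1.0034783669008838} 0.0188
```

View pics/scene0.png

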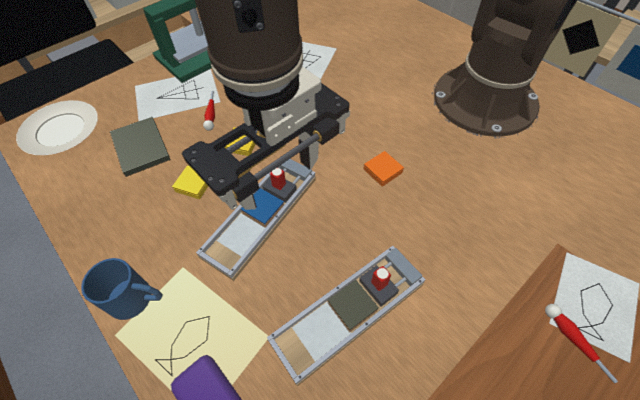

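View pics/wrist0.png

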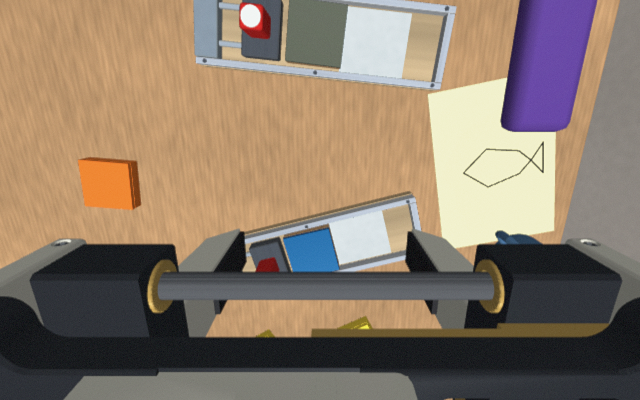

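The scene shows two lanes. Slide candidates by red knob: (278,175) behind the blue block at (263,205), and (381,275) behind the grey-green block at (352,303). The orange (384,168) and yellow (190,180) blocks are look-alikes. The knob at (278,175) is the one meant, since it sits behind the blue block. I'll confirm it in a crop.

Run:
```python
from h import *
import pickle
d=pickle.load(open('scene0.pkl','rb'));save(d,'c1.png',(190,150,330,280),5)
d=snap('side');save(d,'side0.png');pickle.dump(d,open('side0.pkl','wb'))
```

```text
(no output)
```

View pics/c1.png

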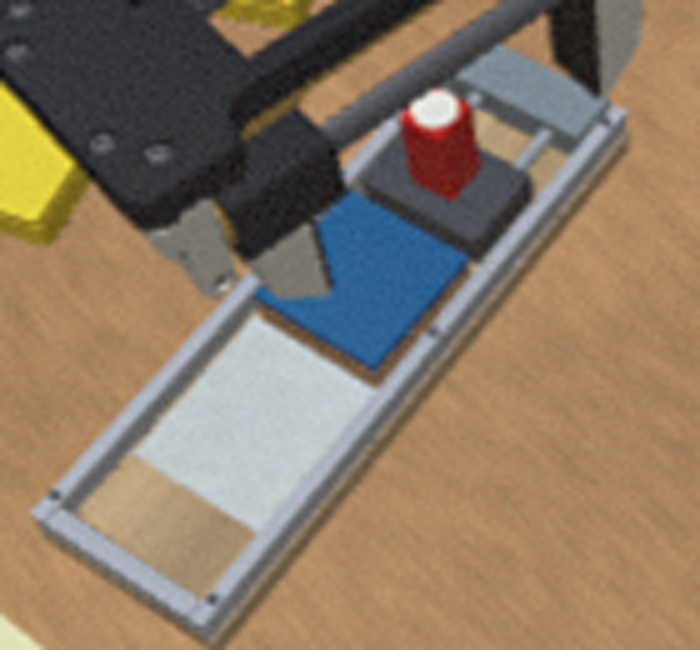

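View pics/side0.png

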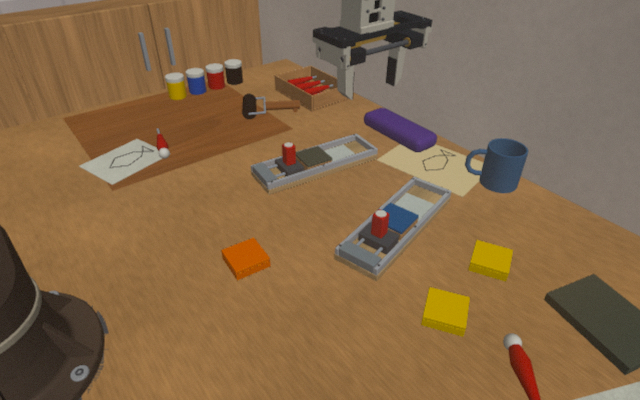

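The crop confirms it: the red knob, white dot at crop (437,109) = scene (277.4,171.8), stands on the carriage directly behind the blue block. In the side view its dot is at (380,213).

Run:
```python
from h import *
import pickle
d=pickle.load(open('scene0.pkl','rb'));s=pickle.load(open('side0.pkl','rb'))
c=lambda x,y:(190+x/5-.4,150+y/5-.4)
k=at_z(d,*c(437,109),.074);k2=at_z(s,380,213,.074);print(k,k2)
a=at_z(d,*c(625,118),.026);b=at_z(d,*c(207,628),.026);e=at_z(d,*c(36,512),.026);v=b-a
print(a,b,e,np.linalg.norm(v),np.degrees(np.arctan2(v[1],v[0])), 'width',np.linalg.norm(e-b),np.degrees(np.arctan2(*(e-b)[1::-1])))
yaw=np.arctan2(v[1],v[0]);u=v/np.linalg.norm(v);n=np.array([-u[1],u[0],0])
mid=(b+e)/2
print('knob lateral off centreline',(k-mid)@n,(k2-mid)@n,'along to end',(k-mid)@u)
# side view rails
p=at_z(s,380,273,.026);q=at_z(s,452,190,.026);w=q-p;print('side yaw',np.degrees(np.arctan2(w[1],w[0])))
g=[at_z(d,381,270,.074)];print('grey',g)
R=cv2.Rodrigues(arm.observe()['ee_rot'])[0];print(R.round(3),arm.observe()['clock'])
```

```text
[ 0.55165883 -0.12301116  0.074     ] [ 0.55109921 -0.1214805   0.074     ]
[ 0.47773003 -0.09935653  0.026     ] [ 0.73374155 -0.03129146  0.026     ] [ 0.75399386 -0.11017176  0.026     ] 0.264905177801205 14.88864534058471 width 0.08143867698422445 -75.60047703949664
knob lateral off centreline -0.0011379778432437583 0.0004850799264660095 along to end -0.19918862329396742
side yaw 16.372499194479925
grey [array([0.55478241, 0.14795909, 0.074     ])]
[[ 0.     1.    -0.001]
 [ 1.    -0.    -0.   ]
 [-0.    -0.001 -1.   ]] 0.15
```

```bash
python3 -m creep '[[-0.061,-0.0364,0,0,0,0],[-0.061,-0.0364,0,0,0,0],[-0.061,-0.0364,0,0,0,0],[-0.061,-0.0364,0,0,0,0],[-0.061,-0.0364,0,0,0,0],[0,0,0,0,0,0.057],[0,0,0,0,0,0.057],[0,0,0,0,0,0.057],[0,0,0,0,0,0.057],[0,0,0,0,0,0.057],[0,0,0,0,0,0.057],[0,0,0,0,0,0.057],[0,0,0,0,0,0.057],[0,0,0,0,0,0.057],[0,0,0,0,0,0.057],[0,0,0,0,0,0.057],[0,0,0,0,0,0],[0,0,0,0,0,0]]' -1
python3 - <<'E'
from h import *
import pickle
d=snap('wrist');save(d,'w1.png');pickle.dump(d,open('w1.pkl','wb'))
R=d['C'];s=d['s'];Rt=cv2.Rodrigues(s['ee_rot'])[0];print(Rt.round(3),s['position'])
E
```

```text
clock: 1.65
position: [0.552, -0.1219, 0.1949]
ee_rot: [3.115, 0.41, -0.001]
force: [0.3, -0.3, 0.4]
width: 1.003
gripper_force: 0.0
[[ 0.966  0.259 -0.001]
 [ 0.259 -0.966 -0.   ]
 [-0.001  0.    -1.   ]] [ 0.55202958 -0.12185747  0.19493294]
```

View pics/w1.png

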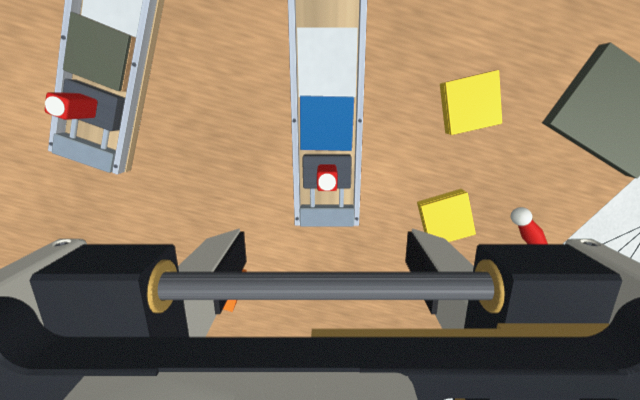

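The blue lane runs straight up the picture, centred at about column 327 and aligned with the tool. The knob dot is at (327,181), the blue block ahead of it at (326,123), and the grey lane is well to the left.

Run:
```python
from h import *
import pickle
d=pickle.load(open('w1.pkl','rb'));R=cv2.Rodrigues(d['s']['ee_rot'])[0];p=d['s']['position']
k=at_z(d,327,181.5,.074);print(k,'tool offset',R.T@(k-p))
for l in ([(290,30),(295,225)],[(366.5,30),(359.5,225)]):
    a,b=[at_z(d,*q,.026) for q in l];w=a-b;print(a,b,np.degrees(np.arctan2(w[1],w[0])))
```

```text
[ 0.55099815 -0.12375893  0.074     ] tool offset [-0.00142317  0.00156966  0.12093372]
[ 0.68817118 -0.04666684  0.026     ] [ 0.47374176 -0.10284005  0.026     ] 14.679675885296524
[ 0.70902558 -0.12458956  0.026     ] [ 0.494859   -0.18174286  0.026     ] 14.941962438470314
```

```bash
python3 -m creep '[[-0.003,0.003,0,0,0,0],[0,0,0.06,0,0,0],[0,0,0.06,0,0,0],[0,0,0.06,0,0,0],[0,0,0.06,0,0,0],[0,0,0.06,0,0,0],[0,0,0.05,0,0,0],[0,0,0.03,0,0,0],[0,0,0,0,0,0],[0,0,0,0,0,0]]' -1
python3 -m creep '[[0,0,0,0,0,0],[0,0,0,0,0,0],[0,0,0,0,0,0],[0,0,0,0,0,0],[0,0,0,0,0,0],[0,0,0,0,0,0],[0,0,0,0,0,0],[0,0,0,0,0,0],[0,0,0,0,0,0],[0,0,0,0,0,0],[0,0,0,0,0,0],[0,0,0,0,0,0]]' 1 40
```

```text
clock: 2.53
position: [0.5509, -0.1237, 0.0429]
ee_rot: [-3.115, -0.405, 0.002]
force: [0.3, 0.4, 1.0]
width: 1.002
gripper_force: 0.0
clock: 3.53
position: [0.5514, -0.1235, 0.0431]
ee_rot: [3.116, 0.403, 0.0]
force: [0.3, 0.4, 0.2]
width: 0.18
gripper_force: 0.0
```

Run:
```python
from h import *
a=snap('wrist');b=snap('side');save(a,'w2a.png')
A=cv2.resize(a['frame'][60:340,200:460],None,fx=1.5,fy=1.5);B=cv2.resize(b['frame'][160:300,310:480],(510,420))
cv2.imwrite('pics/c2.png',cv2.cvtColor(np.hstack([A[:, :290*1],B[:420,:]]) if A.shape[0]==420 else A,cv2.COLOR_RGB2BGR));s=arm.observe();print(s['width'],s['gripper_force'],s['clock'])
```

```text
0.08880278386419342 0.0 3.6333
```

View pics/c2.png

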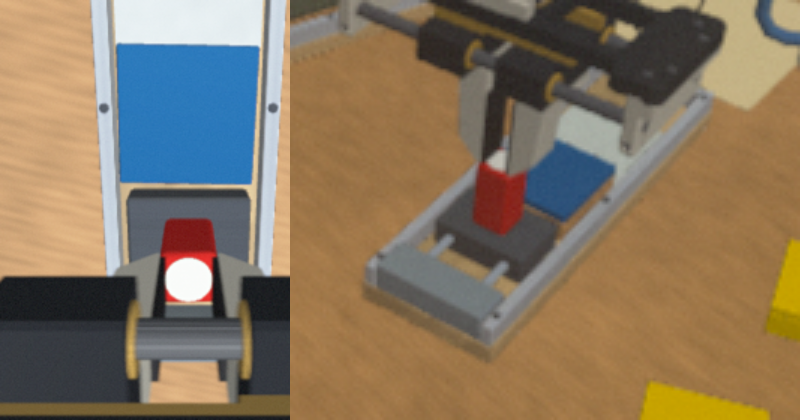

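Run:
```python
from h import *
s=arm.observe();R=cv2.Rodrigues(s['ee_rot'])[0];p=np.array(s['position']);print(s['clock'],p,s['width'],s['force'])
for n in('wrist','side','scene'):
    d=snap(n);W=np.linalg.inv(d['C'])
    def P(x): q=np.array(d['intrinsics'])@(W[:3,:3]@x+W[:3,3]);return (q[:2]/q[2]).round(1)
    print(n,'tcp',P(p),'tcp+-2cm y',P(p+R@[0,.02,0]),P(p-R@[0,.02,0]),'knob',P(np.array([.551,-.1235,.074])))
    save(d,'n_%s.png'%n)
    if n=='wrist': print(np.array(d['mount']).round(3)); wr=d['frame']
    if n=='scene': sc=d['frame']
A=cv2.resize(wr,(480,300));B=cv2.resize(sc[120:260,220:340],(300,350))[:300]
cv2.imwrite('pics/c3.png',np.hstack([A,B])[:,:,::-1])
```

```text
3.6333 [ 0.5513443  -0.12348306  0.04312606] 0.08880278386419342 [ 0.15895149 -0.48145111  0.20659652]
wrist tcp [325.5 224.5] tcp+-2cm y [355.4 224.5] [295.7 224.5] knob [325.4 245.8]
[[ 0.    -0.957 -0.291  0.078]
 [ 1.     0.    -0.    -0.   ]
 [ 0.    -0.291  0.957 -0.189]
 [ 0.     0.     0.     1.   ]]
side tcp [379.4 228. ] tcp+-2cm y [389.7 232.9] [369.3 223.3] knob [380.8 213.6]
scene tcp [278.6 180.8] tcp+-2cm y [270.6 176.5] [286.8 185.2] knob [277.1 171.1]
```

View pics/c3.png

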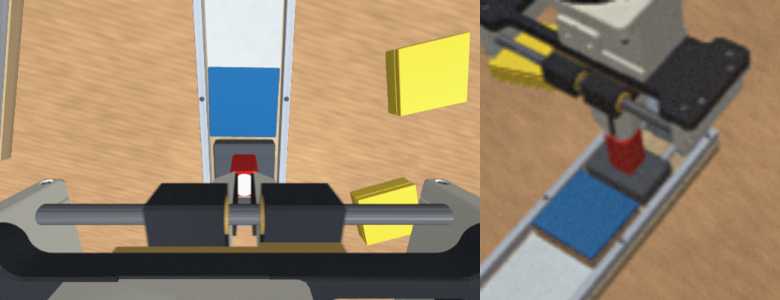

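Run:
```python
from h import *
import pickle
for n in('side','scene','wrist'):
    d=pickle.load(open(n+'0.pkl','rb'));s=d['s'];R=cv2.Rodrigues(s['ee_rot'])[0];p=np.array(s['position']);W=np.linalg.inv(d['C'])
    def P(x): q=np.array(d['intrinsics'])@(W[:3,:3]@x+W[:3,3]);return (q[:2]/q[2]).round(1)
    print(n,[(z,P(p+R@[0,.046,-z]),P(p-R@[0,.046,z])) for z in (0,.015,.03,.045)])
d=pickle.load(open('side0.pkl','rb'));A=cv2.resize(d['frame'][20:120,300:440],(420,300))
B=cv2.resize(cv2.imread('pics/n_side.png')[170:270,330:450],(360,300))
cv2.imwrite('pics/c4.png',np.hstack([A[:,:,::-1],B]))
```

```text
side [(0, array([387.6, 100.8]), array([348. , 114.6])), (0.015, array([388.4,  92.9]), array([348.4, 106.4])), (0.03, array([389.2,  84.8]), array([348.8,  97.9])), (0.045, array([390. ,  76.5]), array([349.2,  89.3]))]
scene [(0, array([256.2, 214.6]), array([305.9, 178.6])), (0.015, array([254.5, 208.8]), array([305.4, 172.4])), (0.03, array([252.7, 202.8]), array([305. , 165.9])), (0.045, array([250.8, 196.4]), array([304.5, 159. ]))]
wrist [(0, array([394.7, 225.1]), array([257.2, 225. ])), (0.015, array([399.9, 234.4]), array([252.1, 234.3])), (0.03, array([406. , 245.2]), array([246.1, 245.2])), (0.045, array([413.2, 258. ]), array([239. , 257.9]))]
```

View pics/c4.png

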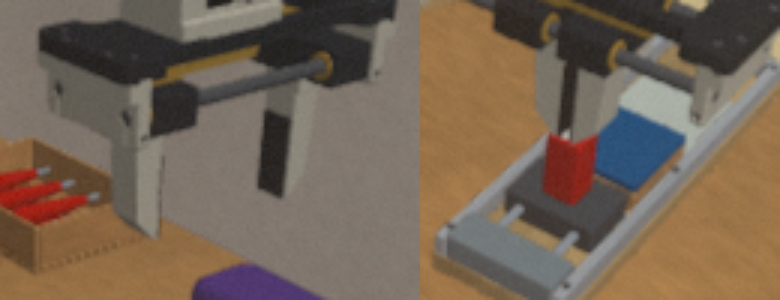

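Those pictures show that the real fingertips sit about 30 mm above the reported TCP. At the start they are at (350,99) and (390,85) in the side view, which matches a 30 mm offset, so the fingers closed just above the knob. I'll open, go 30 mm lower and grip again.

```bash
python3 -m creep '[[0,0,-0.01,0,0,0],[0,0,0,0,0,0],[0,0,0,0,0,0],[0,0,0,0,0,0],[0,0,0,0,0,0],[0,0,0,0,0,0],[0,0,0,0,0,0],[0,0,0,0,0,0],[0,0,0,0,0,0],[0,0,0,0,0,0]]' -1
python3 -m creep '[[0,0,0.02,0,0,0],[0,0,0.02,0,0,0],[0,0,0.02,0,0,0],[0,0,0.02,0,0,0],[0,0,0.005,0,0,0],[0,0,0,0,0,0],[0,0,0,0,0,0]]'
```

```text
clock: 4.62
position: [0.5514, -0.1235, 0.0471]
ee_rot: [3.116, 0.403, 0.0]
force: [-0.4, -0.5, 0.3]
width: 0.686
gripper_force: 0.0
clock: 5.2
position: [0.5512, -0.1236, 0.0129]
ee_rot: [-3.116, -0.403, 0.001]
force: [0.5, 0.6, -0.1]
width: 1.002
gripper_force: 0.0
```

```bash
python3 -m creep '[[0,0,0,0,0,0],[0,0,0,0,0,0],[0,0,0,0,0,0],[0,0,0,0,0,0],[0,0,0,0,0,0],[0,0,0,0,0,0],[0,0,0,0,0,0],[0,0,0,0,0,0],[0,0,0,0,0,0],[0,0,0,0,0,0],[0,0,0,0,0,0],[0,0,0,0,0,0],[0,0,0,0,0,0]]' 1 40
```

```text
clock: 6.28
position: [0.5513, -0.1235, 0.0131]
ee_rot: [3.116, 0.403, 0.0]
force: [-0.5, -0.2, 0.5]
width: 0.235
gripper_force: 40.0
```

Run:
```python
from h import *
a=snap('side');save(a,'g.png',(320,160,480,280),4);s=arm.observe();print(s['clock'],s['width'],s['gripper_force'],s['force'])
```

```text
6.3333 0.2408833365866437 39.99919831752777 [ 0.67869005  0.58335742 -0.26541537]
```

View pics/g.png

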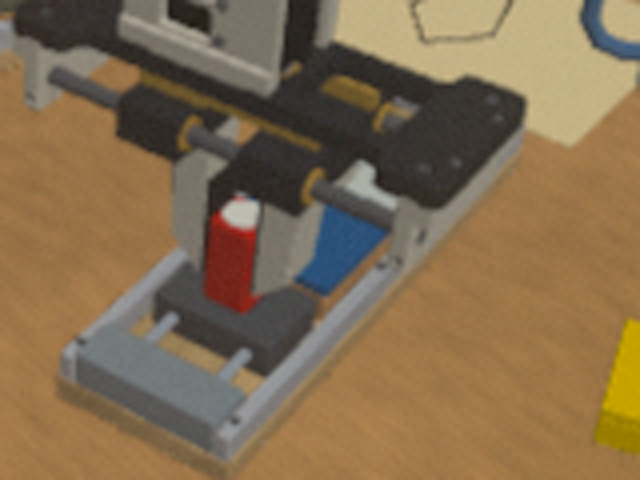

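The knob is held: opening 22 mm, 40 N. Now I push slowly along the lane.

```bash
python3 -m creep '[[0.0125,0,0,0,0,0],[0.0125,0,0,0,0,0],[0.0125,0,0,0,0,0],[0.0125,0,0,0,0,0],[0.0125,0,0,0,0,0],[0.0125,0,0,0,0,0],[0.0125,0,0,0,0,0],[0.0125,0,0,0,0,0],[0.0125,0,0,0,0,0],[0.0125,0,0,0,0,0],[0.0125,0,0,0,0,0],[0.0125,0,0,0,0,0],[0.0125,0,0,0,0,0],[0.007,0,0,0,0,0],[0,0,0,0,0,0],[0,0,0,0,0,0]]' - 55
```

```text
clock: 7.67
position: [0.6163, -0.1062, 0.0131]
ee_rot: [-3.115, -0.403, 0.003]
force: [-7.7, -0.5, 7.0]
width: 0.236
gripper_force: 55.0
```

```bash
python3 -m creep '[[0.004,0,0,0,0,0],[0.004,0,0,0,0,0],[0,0,0,0,0,0],[0,0,0,0,0,0]]'; python3 -m creep '[[0.003,0,0,0,0,0],[0,0,0,0,0,0],[0,0,0,0,0,0]]'
```

```text
clock: 8.0
position: [0.6191, -0.1055, 0.0131]
ee_rot: [-3.115, -0.403, 0.003]
force: [-7.4, -0.7, 8.1]
width: 0.238
gripper_force: 55.0
clock: 8.25
position: [0.6191, -0.1055, 0.0131]
ee_rot: [-3.115, -0.402, 0.006]
force: [-12.2, -1.1, 11.5]
width: 0.236
gripper_force: 55.0
```

The slide is at its end stop: 70 mm travelled, position stuck and force rising. Releasing.

```bash
python3 -m creep '[[0,0,0,0,0,0],[0,0,0,0,0,0],[0,0,0,0,0,0],[0,0,0,0,0,0],[0,0,0,0,0,0],[0,0,0,0,0,0],[0,0,0,0,0,0],[0,0,0,0,0,0],[0,0,0,0,0,0],[0,0,0,0,0,0],[0,0,0,0,0,0],[0,0,0,0,0,0],[0,0,0,0,0,0],[0,0,0,0,0,0],[0,0,0,0,0,0]]' -1; python3 -m creep '[[0,0,-0.03,0,0,0],[0,0,-0.06,0,0,0],[0,0,-0.08,0,0,0],[0,0,-0.08,0,0,0],[0,0,-0.08,0,0,0],[0,0,-0.08,0,0,0],[0,0,0,0,0,0],[0,0,0,0,0,0],[0,0,0,0,0,0]]'
python3 - <<'E'
from h import *
import pickle
d=snap('side');save(d,'end.png',(300,110,500,290),4);pickle.dump(d,open('end.pkl','wb'))
E
```

```text
clock: 9.5
position: [0.6212, -0.1051, 0.0132]
ee_rot: [3.116, 0.403, 0.0]
force: [-0.1, -0.3, 0.3]
width: 1.001
gripper_force: 0.0
clock: 10.25
position: [0.6209, -0.105, 0.1774]
ee_rot: [-3.115, -0.404, -0.0]
force: [-0.2, -0.1, -0.1]
width: 0.997
gripper_force: 0.0
```

View pics/end.png

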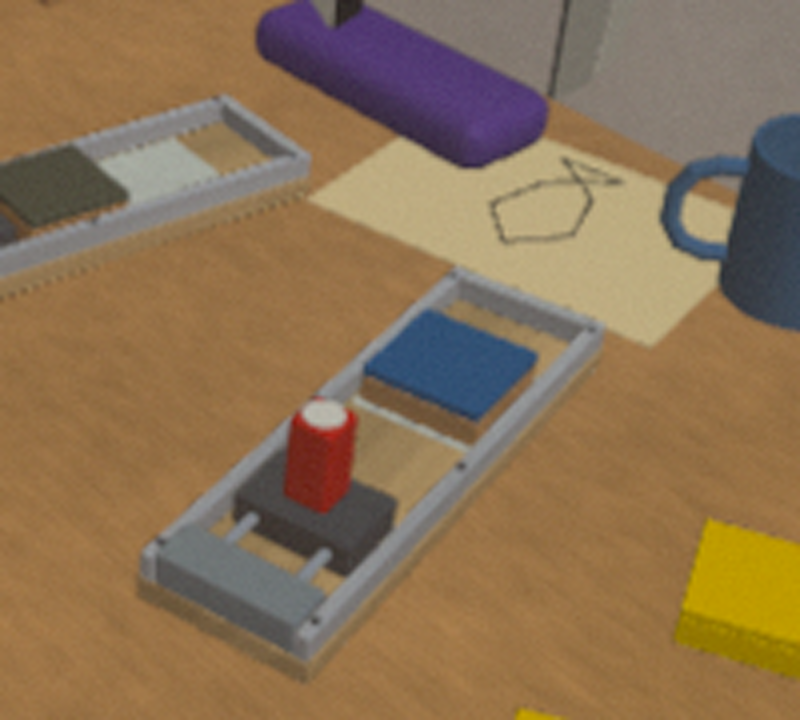

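The slide is back home, with its dot at (381,213) as at the start. The block is at (412,200) on the white delivery area, and the grey lane is untouched.

Run:
```python
from h import *
import pickle
d=pickle.load(open('end.pkl','rb'));b=at_z(d,412.4,200.4,.032);k=at_z(d,381,213,.074);u=np.array([.967,.255]);w=(b-k)[:2];print(w@u,w@[-.255,.967])
if 0.11<w@u<0.13: print(arm.sign_off())
```

```text
0.11569567486855943 -0.0004805144834561865
the job is handed in; nothing more can be done
None
```

The job is handed in: the slide was pushed to its end stop and let go there, the blue block sits on the white delivery area about 116 mm beyond the home knob (expected about 120 mm), the slide is back home, and the grey slide was left alone.

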